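# Switch the ball feeder over to the empty tray

### The job

The right tray of the ball feeder is full. With the fingertips, first push the raised left end of the yellow seesaw gate fully down so that it slopes to the empty blue tray, then press the red release pad fully down so that the three waiting balls roll into the blue tray, and move clear. Pick nothing up, do not touch the balls, and leave the other things where they are.

Things in the scene. Friction and masses are not known exactly. Their poses are not given: they have to be found in the camera images.
- feeder: ball feeder fixed to the table, base 490 mm wide (y), x from -50 to 175 mm; origin at table height under the gate pivot; x points away from the operator along the magazine, y to the left tray, z up. Magazine: open channel 38 mm wide at y = 0, from x = 14 to 150 mm, walls to z = 112 mm at its mouth, 140 mm at the back. A clear guard at x = -25 mm, 50 mm wide, reaches z = 127 mm.
- gate (a joint): seesaw gate: yellow trough 170 mm long (along the feeder's y) that rocks on a pivot 75 mm above the table. rad; -0.28 = right end down (feeds the right tray), +0.28 = left end down against its stop (feeds the left tray). It starts right end down. A dry pivot keeps it where it is left; about 2 N on a pad moves it.
- gate_pad_left (a point): centre of the top face of the black ribbed push pad (36 x 36 mm, 6 mm thick) on the gate's left end, 40 mm in front of the trough's middle line, 64 mm left of the pivot; moves with the gate: about 122 mm above the table with the right end down, 87 mm with the left end fully down, where it also lies about 17 mm further left. The point's axes are the gate's.
- gate_pad_right (a point): the same for the like pad on the gate's right end, 64 mm right of the pivot.
- release (a joint): release plunger of the ball magazine, m pressed down: 0 = up, the steel stop blade holds the balls; 0.028 = fully down against its stop, the blade is below the channel floor and the balls roll out. No spring: it stays where it is left; about 3 N moves it.
- release_pad (a point): centre of the top face of the red square release pad (36 x 36 mm, 6 mm thick), 45 mm behind and 62 mm to the right of the gate pivot, beside the magazine; top face about 122 mm above the table when up, 94 mm when fully down.
- left_tray (a point): middle of the floor of the blue left tray (inside 78 x 80 mm, floor 14 mm above the table, walls to 58 mm), part of the feeder; starts empty. Axes as the feeder's.
- right_tray (a point): the same for the grey right tray; starts with three balls in it and is full.
- ball_1_center (a point): centre of a white ball, polished and slippery, 25 mm diameter, 20 g, waiting in the magazine (number 1 from the mouth). It rolls by itself once released.
- ball_2_center (a point): centre of a white ball, polished and slippery, 25 mm diameter, 20 g, waiting in the magazine (number 2 from the mouth). It rolls by itself once released.
- ball_3_center (a point): centre of a white ball, polished and slippery, 25 mm diameter, 20 g, waiting in the magazine (number 3 from the mouth). It rolls by itself once released.
- full_1_center (a point): centre of a white ball, 25 mm diameter, already in the right tray; stays there.
- full_2_center (a point): centre of a white ball, 25 mm diameter, already in the right tray; stays there.
- full_3_center (a point): centre of a white ball, 25 mm diameter, already in the right tray; stays there.
- beaker: bystander: white plastic cup, 58 mm wide, 61 mm tall; origin under its centre.
- nozzle: bystander: white filling nozzle standing on its flange, 32 mm wide, 67 mm tall; origin under its centre.
- screwdriver: bystander: red-handled screwdriver lying down, 194 mm long, 28 mm thick; origin under its centre.
- marker: bystander: white marker pen with a black cap, lying down, 133 mm long, 17 mm thick; origin under its centre.

How it is judged (in metres and radians):
On the way, in this order (a step that is already met when the one before it is completed fails the run):
1. the gate is rocked over, left end down, while all three balls still wait in the magazine (value of joint gate above 0.22 rad and x of each of ball_1_center, ball_2_center, ball_3_center in the frame of feeder above 0.05 m), for 0.2 s.
2. the release pad is pressed down (value of joint release above 0.022 m), for 0.1 s.
At the end, for the whole second after the job is handed in: All three waiting balls lie at rest (under 0.05 m/s) inside the blue left tray, the three earlier balls are still inside the grey right tray, the gate is left with its left end down (over 0.22 rad of 0.28) and the release pad down (over 22 of 28 mm) (y of ball_1_center in the frame of feeder between 0.152 and 0.241 m and x of ball_1_center in the frame of feeder between -0.043 and 0.043 m and height (world z) of each of ball_1_center, ball_2_center, ball_3_center, full_1_center, full_2_center, full_3_center below 0.065 m and y of ball_2_center in the frame of feeder between 0.152 and 0.241 m and x of ball_2_center in the frame of feeder between -0.043 and 0.043 m and y of ball_3_center in the frame of feeder between 0.152 and 0.241 m and x of ball_3_center in the frame of feeder between -0.043 and 0.043 m and y of full_1_center in the frame of feeder between -0.241 and -0.152 m and x of full_1_center in the frame of feeder between -0.043 and 0.043 m and y of full_2_center in the frame of feeder between -0.241 and -0.152 m and x of full_2_center in the frame of feeder between -0.043 and 0.043 m and y of full_3_center in the frame of feeder between -0.241 and -0.152 m and x of full_3_center in the frame of feeder between -0.043 and 0.043 m and linear speed of each of ball_1, ball_2, ball_3 below 0.05 m/s and value of joint gate above 0.22 rad and value of joint release above 0.022 m); the robot touches nothing.
It fails at once if the robot touches a ball (over 0.3 N) (contact force between any of the arm, the fingers and ball_1 above 0.3 N or contact force between any of the arm, the fingers and ball_2 above 0.3 N or contact force between any of the arm, the fingers and ball_3 above 0.3 N or contact force between any of the arm, the fingers and full_1 above 0.3 N or contact force between any of the arm, the fingers and full_2 above 0.3 N or contact force between any of the arm, the fingers and full_3 above 0.3 N).
It fails at once if a ball is lifted above the feeder (centre over 160 mm) (height (world z) of any of ball_1_center, ball_2_center, ball_3_center, full_1_center, full_2_center, full_3_center above 0.16 m).
It fails at once if a bystander is moved by more than 20 mm or tipped (distance of any of beaker, nozzle, screwdriver, marker from where it was at the start of the episode above 0.02 m or angle between any of beaker, nozzle's own z axis and vertical above 0.5 rad).
It also fails if it takes over 37 s, if anything falls off the work surface, if the arm or the gripper's body presses on something with over 40 N, if the wrist force passes 120 N, or if a joint passes its speed limit or range.

### The arm

A 7-joint arm with a two-finger parallel gripper is mounted at the origin on a cart in front of the work surface, level with it; the furniture and walls round the work are solid. World frame = base frame: x ahead of the robot, y to its left, z up, the work surface at z = 0. Lengths are in m, angles in degrees, forces in N, time in s.
With the tool pointing down it reaches from about 0.425 to 0.875 m from the base axis. Payload 8.4 kg.
Tool frame: the origin (TCP) lies at the very end of the fingers, on their centre line; the grasp point (between the pads) lies 19 mm behind it; y points along the fingers, z is the direction in which the jaws open and shut, and the axes are right-handed (so a half turn about y gives the same grasp; the last joint's range is limited). The gripper opens to 87 mm and grips with 3 to 60 N. Pads are 19 mm wide; open, the fingers measure 117 mm over their backs; the gripper's body (75 mm by 190 mm) begins 51 mm behind the grasp point.
Start: joints at [-74.954, 19.091, 2.286, 83.961, -0.768, 76.965, -3.352], TCP at [0.23, 0.608, 0.223] pointing down, gripper open.
Joint ranges: [-147.57, 147.57], [-21.85, 119.76], [-74.77, 79.35], [14.55, 137.4], [-85.83, 265.84], [4.83, 119.75], [-152.11, 152.11]. Speed limits (degrees/s): [127.2, 127.2, 159.86, 159.86, 180, 180, 180].

### API

Orientations are given as a 3x3 rotation matrix whose columns are the frame's x, y, z axes.
In Python, from plant import sensors, cams, ticket, trace gives the robot as it stands.
- The arm moves only by the tool arm_command, never from a script. Its argument "steps" is text: rows parted by semicolons, each of 7 numbers parted by spaces: the shift along the tool's x, y, z each as a share of 600 mm, from -1 to 1, then the turn, a rotation vector about the tool's x, y, z each as a share of 90 degrees, from -1 to 1, then the closure, from -1 (fully open) to 1 (shut). In form: dx dy dz ax ay az hand; .... A call has 1 to 20 rows; each row is the pose to reach, as a shift and turn from the pose measured when the call began, along the tool's axes at that moment; what a row does not reach only later rows make up. A row lasts 1/10 s, in which the tool goes at most 50 mm and 8.59 degrees, less where a joint would pass 70% of its speed; a pose out of reach is approached as far as the arm can. A call with a number of a shift or a turn outside -1 to 1 is refused whole. A call with a gripper value outside its range is refused whole. The fingers move at their own pace and stop on an object; "grip_force" is the grip in N (left out, the last holds). Time passes only in rows, so rows that repeat a pose let the fingers close. It gives the time, the measured TCP pose, the force and the opening at its end, in the units of the state.
- sensors.observe(): the state, without advancing time (a new reading comes with each control period).
- cams.capture(name): name is "side" or "top" or "wrist"; returns the picture (420x560x3 uint8, red, green, blue); there is no depth.
- cams.camera_params(name): a dict with "intrinsics" (3x3 intrinsics, pixels), "k1" (the pictures are not rectified: a ray, as slopes to the right and down, at radius r is drawn at 1 + k1 r^2 times it, then the intrinsics apply), "rvec" (rotation vector, rad) and "tvec" (3), from world to camera coordinates, as OpenCV has them. Camera axes: x right, y down, z forward; pixel columns grow to the right and rows downward; lengths in m; the calibration is good to about 2 mm. A picture is of the moment at which its call begins: read the wrist's pose just before it. camera_params takes no time and is no camera call; for the wrist camera it gives the pose at the moment of the call.
- ticket.finish_job(): hands the job in, once; it reports no verdict.
Trained networks look in the newest picture that a camera, given by its name, has taken for a name from the list of things; names that differ only in an ending like _2 or _b are one class to them, and where a whole thing is asked for, a point or a joint stands for the part that bears it (a point fixed in the world has none). Each returns a list of dicts, best first, with "conf" (0 to 1); they miss things now and then, are a little off and sometimes report something else, mostly with a low value. They report only what shows in the picture. A call takes as long as a camera call.
- trace(thing, camera): "region" (420x560 bool, what is visible of it) and "point" ([row, column] in pixels, amid what is visible of it).
The state is a dict: "time": time; "joints": joint angles; "dq": joint speeds; "effort": joint torques, N m; "tcp_pos": TCP position; "orientation": TCP orientation; "wrist_force": force on the tool from outside, world axes, zero at the start; "torque": the same for the moment, N m; "gripper_width": finger opening in m.
Only numpy, scipy, OpenCV 4.12 (cv2) and the standard library are available. Lean on these libraries where they do the work, as an engineer would, in place of code of your own. Each camera call takes 0.05 s, during which the arm holds its last target. There are 200 camera calls.

## Working session

There is one attempt and no reset: what is moved stays moved. The work goes in short steps, Python scripts to look and compute and a tool call to move; the robot and the scene stay as the last step left them, time stands still between calls to the robot, and variables do not carry over. Pictures are saved under pics/ and viewed, about 8 in all and at most 12, crops included, and the job is handed in when it is done.

Besides the shell and the picture viewer there is one more tool, called as name(argument=value, ...), one argument or row to a line, values as JSON. arm_command: Moves the arm, as the interface text tells. Shift numbers are shares of 600 mm and turn numbers shares of 90 degrees, none past 1 either way. Its arguments: {"type":"object","properties":{"steps":{"type":"string"},"grip_force":{"type":"number"}},"required":["steps"]}

```bash
mkdir -p pics; cat > h.py <<'E'
import numpy as np, cv2
from plant import sensors, cams, ticket, trace
def ray(cam,px):  # px [row,col] -> origin, dir world
    p=cams.camera_params(cam);K=np.array(p["intrinsics"]);R=cv2.Rodrigues(np.array(p["rvec"],float))[0];t=np.array(p["tvec"],float).ravel()
    n=cv2.undistortPoints(np.array([[[px[1],px[0]]]],float),K,np.array([p["k1"],0,0,0.]))[0,0]
    return -R.T@t, R.T@np.array([n[0],n[1],1])
def atz(cam,px,z):
    o,d=ray(cam,px); return o+d*(z-o[2])/d[2]
def proj(cam,X):
    p=cams.camera_params(cam)
    q=cv2.projectPoints(np.array(X,float).reshape(-1,3),np.array(p["rvec"],float),np.array(p["tvec"],float),np.array(p["intrinsics"]),np.array([p["k1"],0,0,0.]))[0]
    return q.reshape(-1,2)[:,::-1]
def save(cam,name):
    im=cams.capture(cam); cv2.imwrite("pics/"+name,cv2.cvtColor(im,cv2.COLOR_RGB2BGR)); return im
E
python3 - <<'E'
from h import *
np.set_printoptions(precision=4,suppress=True)
a=save("top","top1.png")
b=save("side","side1.png")
cv2.imwrite("pics/both.png",cv2.resize(np.vstack([a,b])[:,:,::-1],(560,840))[:,:,:] if 0 else cv2.resize(np.hstack([a,b])[:,:,::-1],(800,300)))
s=sensors.observe();print(s["time"],s["tcp_pos"],s["orientation"],s["gripper_width"])
Z=dict(gate_pad_left=.122,gate_pad_right=.087,release_pad=.122,left_tray=.014,right_tray=.014,ball_1_center=.1)
for n,z in Z.items():
  for c in ("top","side"):
    for r in trace(n,c)[:2]:
        print(n,c,round(r["conf"],2),r["point"],atz(c,r["point"],z),r["region"].sum())
E
```

```text
0.1 [0.2299 0.6075 0.2217] [[ 0.9352 -0.0005  0.354 ]
 [-0.354  -0.0014  0.9352]
 [ 0.0001 -1.     -0.0015]] 0.0873803043615355
gate_pad_left top 0.67 [226.3, 294.5] [0.5658 0.0387 0.122 ] 1488
gate_pad_left side 0.96 [239.3, 281.0] [ 0.5554 -0.0224  0.122 ] 2024
gate_pad_right top 0.6 [267.5, 336.4] [ 0.4737 -0.0606  0.087 ] 502
gate_pad_right top 0.59 [226.2, 295.4] [0.5716 0.0354 0.087 ] 1567
gate_pad_right side 0.67 [238.5, 281.6] [0.5728 0.009  0.087 ] 2156
release_pad top 0.63 [197.4, 319.9] [ 0.6347 -0.0212  0.122 ] 275
release_pad side 0.71 [230.6, 320.7] [ 0.627  -0.0344  0.122 ] 485
left_tray top 0.95 [219.7, 287.9] [0.5998 0.052  0.014 ] 9207
left_tray side 0.91 [246.4, 307.9] [0.6429 0.0286 0.014 ] 14943
right_tray top 0.58 [220.8, 289.4] [0.5969 0.0481 0.014 ] 8982
right_tray side 0.7 [248.1, 303.2] [0.6321 0.0287 0.014 ] 15496
ball_1_center top 0.55 [196.2, 290.9] [0.6423 0.0464 0.1   ] 57
```

View pics/top1.png

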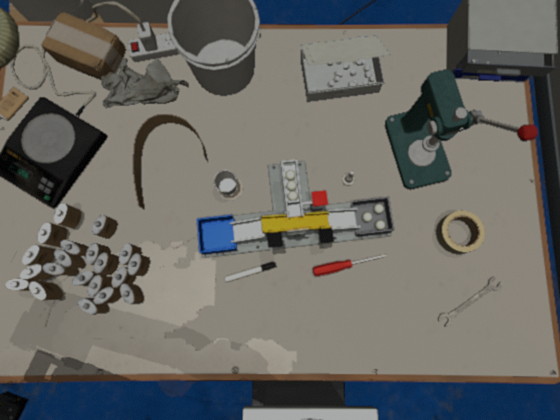

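View pics/side1.png

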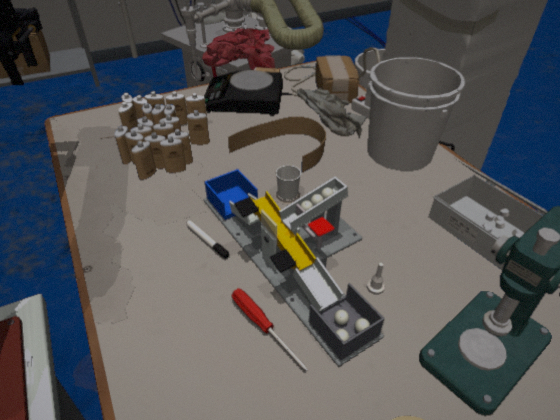

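```bash
cat > fit.py <<'E'
from h import *
from scipy.optimize import least_squares
np.set_printoptions(precision=4,suppress=True)
a=cv2.imread("pics/top1.png");b=cv2.imread("pics/side1.png")
def red(im,r0,r1,c0,c1):
    w=im[r0:r1,c0:c1].astype(int);m=(w[...,2]>120)&(w[...,1]<70)
    y,x=np.nonzero(m);return [y.mean()+r0,x.mean()+c0]
def blk(im,r0,r1,c0,c1):
    w=im[r0:r1,c0:c1].max(2)<50;y,x=np.nonzero(w);return [y.mean()+r0,x.mean()+c0]
P=[[.045,-.062,.122],[-.04,.053,.120],[-.04,-.070,.086]]
obs={"top":[red(a,185,212,308,332),blk(a,230,250,264,285),blk(a,225,245,316,336)],
 "side":[red(b,215,240,305,338),blk(b,196,218,232,261),blk(b,245,274,270,299)]}
print(obs)
def X(q,P):
    c,s=np.cos(q[2]),np.sin(q[2]);return np.array(P)@np.array([[c,-s,0],[s,c,0],[0,0,1]]).T+[q[0],q[1],0]
f=lambda q:np.concatenate([(proj(c,X(q,P))-np.array(obs[c])).ravel() for c in obs])
r=least_squares(f,[.6,0,0],loss="soft_l1");q=r.x;print(q,np.degrees(q[2]));print(f(q).reshape(-1,2))
print("rel,L,R",X(q,P),"Ldown",X(q,[[-.04,.07,.087]]))
box=[[-.05,-.245,0],[-.05,.245,0],[-.045,.197,.058]]
out=[]
for c,im,(r0,c0) in (("top",a,(145,190)),("side",b,(165,195))):
    im=cv2.resize(im[r0:r0+(120 if c=="top" else 200),c0:c0+210],None,fx=3.5 if c=="top" else 2.,fy=3.5 if c=="top" else 2.,interpolation=2);k=3.5 if c=="top" else 2
    for p in proj(c,X(q,P+box)): cv2.circle(im,(int((p[1]-c0+.5)*k),int((p[0]-r0+.5)*k)),2,(255,0,255),-1)
    cv2.imwrite(f"pics/fit_{c}.png",im)
E
python3 fit.py
```

```text
{'top': [[np.float64(198.01470588235293), np.float64(319.22058823529414)], [np.float64(239.16587677725119), np.float64(274.5260663507109)], [np.float64(235.36649214659687), np.float64(325.27748691099475)]], 'side': [[np.float64(225.92579505300353), np.float64(320.4593639575972)], [np.float64(207.2841726618705), np.float64(245.73381294964028)], [np.float64(260.81364829396324), np.float64(282.6430446194226)]]}
[0.5817 0.0356 0.1152] 6.597690030113034
[[-0.1324  0.5072]
 [ 0.0403  0.5255]
 [-0.0809  1.0601]
 [-1.3366 -0.5185]
 [-0.7139  0.1781]
 [-0.1145 -0.3731]]
rel,L,R [[ 0.6335 -0.0208  0.122 ]
 [ 0.5359  0.0837  0.12  ]
 [ 0.55   -0.0385  0.086 ]] Ldown [[0.5339 0.1006 0.087 ]]
```

View pics/fit_top.png

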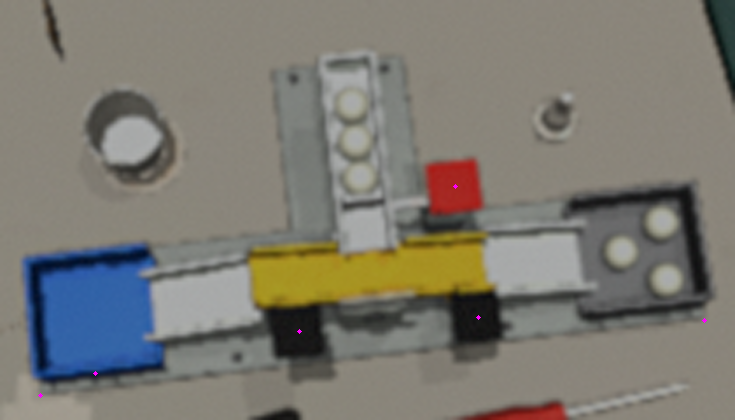

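View pics/fit_side.png

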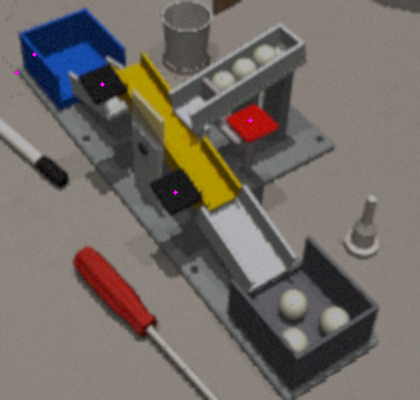

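arm_command(
  steps="0.786 0.08 -0.636 0 -0.303 0 1;0.786 0.08 -0.636 0 -0.303 0 1;0.786 0.08 -0.636 0 -0.303 0 1;0.786 0.08 -0.636 0 -0.303 0 1;0.786 0.08 -0.636 0 -0.303 0 1;0.786 0.08 -0.636 0 -0.303 0 1;0.786 0.08 -0.636 0 -0.303 0 1;0.786 0.08 -0.636 0 -0.303 0 1;0.786 0.08 -0.636 0 -0.303 0 1;0.786 0.08 -0.636 0 -0.303 0 1;0.786 0.08 -0.636 0 -0.303 0 1;0.786 0.08 -0.636 0 -0.303 0 1;0.786 0.08 -0.636 0 -0.303 0 1;0.786 0.08 -0.636 0 -0.303 0 1;0.786 0.08 -0.636 0 -0.303 0 1;0.786 0.08 -0.636 0 -0.303 0 1;0.786 0.08 -0.636 0 -0.303 0 1",
)

```text
time: 2.4
tcp_pos: [0.5356, 0.0857, 0.1747]
orientation: [[0.993, -0.0, -0.116], [0.116, 0.0, 0.993], [0.0, -1.0, 0.0]]
wrist_force: [0.1, 0.4, 0.1]
gripper_width: 0.0004
```

```bash
python3 - <<'E'
from h import *
np.set_printoptions(precision=4,suppress=True)
s=sensors.observe();print(s["time"],s["tcp_pos"],s["orientation"],s["gripper_width"],s["wrist_force"])
a=save("wrist","w1.png");b=save("side","s2.png")
cv2.imwrite("pics/m1.png",np.vstack([cv2.resize(a,(400,300)),cv2.resize(b[60:360,130:530],(400,300))])[:,:,::-1])
print(proj("wrist",[[.5359,.0837,.12],[.6335,-.0208,.122],[.55,-.0385,.086]]))
E
```

```text
2.4 [0.5356 0.0857 0.1747] [[ 0.9932 -0.     -0.1164]
 [ 0.1164  0.0005  0.9932]
 [ 0.     -1.      0.0005]] 0.0004338992746039296 [0.0555 0.4211 0.0561]
[[227.8595 275.3837]
 [318.5386 145.1844]
 [214.2658 139.8467]]
```

View pics/m1.png

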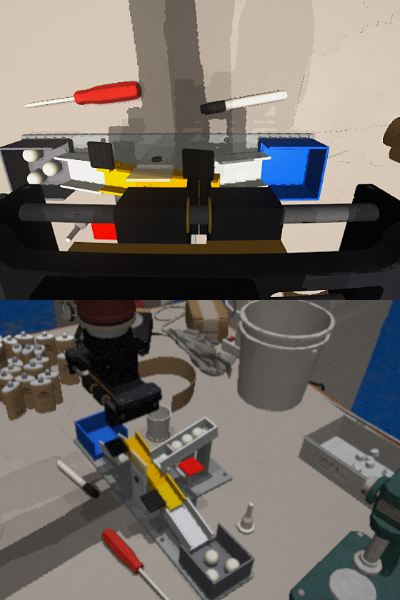

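arm_command(
  steps="0 0.04 0 0 0 0 1;0 0.07 0 0 0 0 1;0 0.08 0 0 0 0 1;0 0.085 0.001 0 0 0 1;0 0.09 0.003 0 0 0 1;0 0.095 0.006 0 0 0 1;0 0.1 0.008 0 0 0 1;0 0.105 0.011 0 0 0 1;0 0.11 0.013 0 0 0 1;0 0.115 0.015 0 0 0 1;0 0.12 0.017 0 0 0 1;0 0.125 0.019 0 0 0 1;0 0.13 0.02 0 0 0 1;0 0.135 0.021 0 0 0 1;0 0.138 0.022 0 0 0 1;0 0.138 0.022 0 0 0 1",
)

```text
time: 4.1
tcp_pos: [0.534, 0.098, 0.0915]
orientation: [[0.993, -0.001, -0.116], [0.116, -0.0, 0.993], [-0.001, -1.0, -0.0]]
wrist_force: [-0.2, 0.4, 0.9]
gripper_width: 0.0003
```

arm_command(
  steps="0 0.003 0.001 0 0 0 1;0 0.006 0.002 0 0 0 1;0 0.008 0.003 0 0 0 1;0 0.008 0.003 0 0 0 1",
)

```text
time: 4.5
tcp_pos: [0.5343, 0.0986, 0.0891]
orientation: [[0.993, 0.0, -0.114], [0.114, -0.0, 0.993], [0.0, -1.0, -0.0]]
wrist_force: [-10.7, -3.7, 28.9]
gripper_width: 0.0007
```

arm_command(
  steps="0 -0.05 0 0 0 0 1;0 -0.12 0 0 0 0 1;0 -0.16 0 0 0 0 1;0 -0.16 0 0 0 0 1",
)

```text
time: 4.9
tcp_pos: [0.5361, 0.0983, 0.1885]
orientation: [[0.994, 0.005, -0.113], [0.113, 0.001, 0.994], [0.005, -1.0, 0.0]]
wrist_force: [-0.8, -0.3, 0.5]
gripper_width: 0.0005
```

```bash
python3 - <<'E'
from h import *
np.set_printoptions(precision=4,suppress=True)
s=sensors.observe();p=np.array(s["tcp_pos"]);R=np.array(s["orientation"]);print(s["time"],p,s["wrist_force"])
a=save("wrist","w3.png");b=save("side","s3.png")
cv2.imwrite("pics/m3.png",np.vstack([cv2.resize(a,(400,300)),cv2.resize(b[150:300,180:380],(400,300))])[:,:,::-1])
print("rel shift",R.T@(np.array([.6335,-.0208,.15])-p)/.6, R)
w=b[215:240,305:338].astype(int);y,x=np.nonzero((w[...,0]>120)&(w[...,1]<70));print(y.mean()+215,x.mean()+305)
print("pads L,R down", proj("side",[[.5339,.1006,.086],[.548,-.0217,.120]]))
E
```

```text
4.9 [0.5361 0.0983 0.1885] [-0.7564 -0.2771  0.5427]
rel shift [ 0.1385  0.0648 -0.2156] [[ 0.9935  0.0051 -0.1134]
 [ 0.1134  0.001   0.9935]
 [ 0.0052 -1.      0.0005]]
225.99319727891157 320.4625850340136
pads L,R down [[214.7819 242.3134]
 [241.2162 276.9532]]
```

View pics/m3.png

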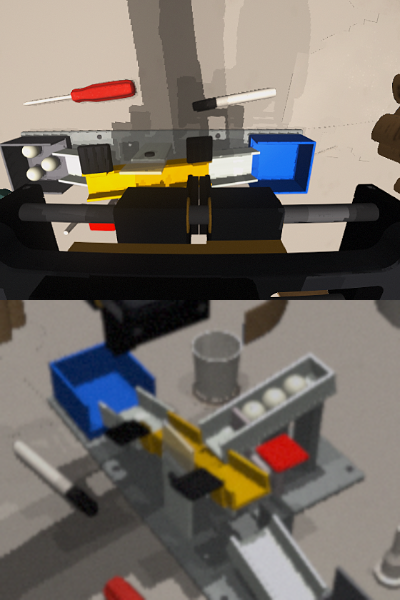

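arm_command(
  steps="0.139 0 -0.216 0 0 0 1;0.139 0 -0.216 0 0 0 1;0.139 0 -0.216 0 0 0 1;0.139 0 -0.216 0 0 0 1;0.139 0.06 -0.216 0 0 0 1;0.139 0.08 -0.216 0 0 0 1;0.139 0.08 -0.216 0 0 0 1",
)

```text
time: 5.7
tcp_pos: [0.6294, -0.0208, 0.1337]
orientation: [[0.993, -0.006, -0.114], [0.114, -0.001, 0.993], [-0.006, -1.0, -0.001]]
wrist_force: [-0.5, 0.5, 1.1]
gripper_width: 0.0007
```

```bash
python3 - <<'E'
from h import *
a=save("wrist","w4.png");b=save("side","s4.png")
cv2.imwrite("pics/m4.png",np.vstack([cv2.resize(a,(400,300)),cv2.resize(b[150:300,200:400],(400,300))])[:,:,::-1])
print(sensors.observe()["time"],proj("side",[[.6335,-.0208,.122]]))
E
```

```text
5.8 [[224.60262535 319.93277637]]
```

View pics/m4.png

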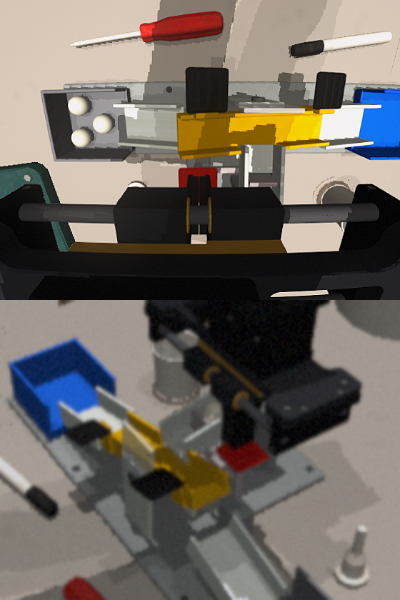

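arm_command(
  steps="0.006 0.01 0 0 0 0 1;0.006 0.02 0 0 0 0 1;0.006 0.03 0 0 0 0 1;0.006 0.04 0 0 0 0 1;0.006 0.05 0 0 0 0 1;0.006 0.057 0 0 0 0 1;0.006 0.062 0 0 0 0 1;0.006 0.065 0 0 0 0 1;0.006 0.065 0 0 0 0 1",
)

```text
time: 6.7
tcp_pos: [0.6347, -0.0206, 0.0977]
orientation: [[0.993, -0.002, -0.114], [0.114, -0.001, 0.993], [-0.002, -1.0, -0.001]]
wrist_force: [-0.2, 0.6, -0.0]
gripper_width: 0.0002
```

arm_command(
  steps="0 0.003 0 0 0 0 1;0 0.006 0 0 0 0 1;0 0.008 0 0 0 0 1;0 0.008 0 0 0 0 1",
)

```text
time: 7.1
tcp_pos: [0.6349, -0.0207, 0.0943]
orientation: [[0.993, -0.001, -0.114], [0.114, -0.0, 0.993], [-0.001, -1.0, -0.0]]
wrist_force: [-4.3, 1.3, 12.8]
gripper_width: 0.0006
```

At the stop (94 mm, force rising to 13 N). Moving clear and letting the balls roll.

arm_command(
  steps="0 -0.05 0 0 0 0 1;0 -0.12 0 0 0 0 1;0 -0.2 0 0 0 0 1;0 -0.27 0 0 0 0 1;0 -0.3 0 0 0 0 1;0 -0.3 0 0 0 0 1;0 -0.3 0 0 0 0 1;0 -0.3 0 0 0 0 1;0 -0.3 0 0 0 0 1;0 -0.3 0 0 0 0 1;0 -0.3 0 0 0 0 1;0 -0.3 0 0 0 0 1;0 -0.3 0 0 0 0 1;0 -0.3 0 0 0 0 1;0 -0.3 0 0 0 0 1;0 -0.3 0 0 0 0 1;0 -0.3 0 0 0 0 1;0 -0.3 0 0 0 0 1",
)

```text
time: 8.9
tcp_pos: [0.635, -0.0206, 0.2743]
orientation: [[0.993, -0.001, -0.114], [0.114, -0.0, 0.993], [-0.001, -1.0, -0.0]]
wrist_force: [-0.5, 0.2, 0.6]
gripper_width: 0.0002
```

```bash
python3 - <<'E'
from h import *
b=save("side","s5.png");a=save("wrist","w5.png")
cv2.imwrite("pics/m5.png",np.vstack([cv2.resize(a,(400,300)),cv2.resize(b[150:345,180:440],(400,300))])[:,:,::-1])
s=sensors.observe();print(s["time"],s["tcp_pos"],s["wrist_force"])
w=b[215:250,300:338].astype(int);y,x=np.nonzero((w[...,0]>120)&(w[...,1]<70));print(y.mean()+215,x.mean()+300,proj("side",[[.6335,-.0208,.122],[.6335,-.0208,.094]]))
E
```

```text
9.0 [ 0.63502951 -0.02061917  0.2742741 ] [-0.16346214  0.148687   -0.21670522]
239.47058823529412 322.61176470588236 [[224.60262535 319.93277637]
 [235.69981746 318.90338168]]
```

View pics/m5.png

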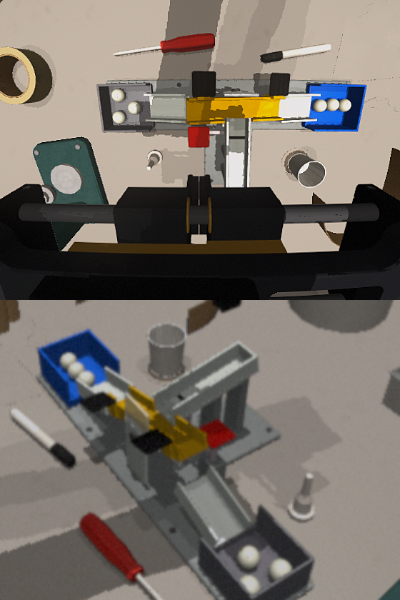

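```bash
python3 - <<'E'
from h import *
np.set_printoptions(precision=3,suppress=True)
q=np.array([.5817,.0356]);t=.1152;R=np.array([[np.cos(t),-np.sin(t)],[np.sin(t),np.cos(t)]])
for i in range(2):
    a=cams.capture("wrist")
    w=cv2.cvtColor(a,cv2.COLOR_RGB2GRAY)[125:175,437:497]
    c=cv2.HoughCircles(cv2.resize(w,None,fx=4,fy=4),cv2.HOUGH_GRADIENT,1,40,param1=100,param2=18,minRadius=24,maxRadius=44)
    for x,y,r in (c[0] if c is not None else []): print(i,r/4,(atz("wrist",[y/4+125,x/4+437],.0265)[:2]-q)@R)
    for x in (448,466,484): print("eye",(atz("wrist",[146,x],.0265)[:2]-q)@R)
    for k in range(10): cams.capture("top")
E
```

```text
0 8.75 [-0.001  0.227]
0 9.15 [-0.002  0.201]
0 8.325 [0.002 0.176]
eye [-0.002  0.175]
eye [-0.002  0.202]
eye [-0.003  0.229]
1 8.6 [0.001 0.177]
1 8.875 [-0.002  0.201]
1 8.775 [-0.001  0.227]
eye [-0.002  0.175]
eye [-0.002  0.202]
eye [-0.003  0.229]
```

Balls at rest at y = 0.176, 0.201 and 0.227 m, inside the limits; handing in.

```bash
python3 -c "
from h import *
print(ticket.finish_job(), sensors.observe()['time'])"
```

```text
the job is handed in; nothing more can be done
the job is handed in; nothing more can be done
```

The job is done and handed in, at about 10 s of the 37 s allowed. With the closed fingertips I pushed the left gate pad down to its stop and checked that the three balls were still waiting. Then I pressed the release pad down to its stop and lifted clear to z = 0.274 m.

- **Presses:** the fingertips stopped at z ≈ 89 mm with 29 N on the gate pad, and at z = 94 mm with 13 N on the release pad.
- **Released balls:** they measured at feeder y = 0.176, 0.201 and 0.227 m and x ≈ 0, all inside the blue tray. Two measurements about 0.5 s apart agreed within 1–3 mm, so they are at rest.
- **Rest of the scene:** the last pictures show the other three balls still in the grey tray, the left end of the gate down, the release pad down, and no bystander visibly moved.
- **One disagreement:** in the last side picture the red pad's centre was at row 239, against row 236 predicted for fully down and 225 for up. I put this down to the raised gate end hiding part of the pad.

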